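# Clamp an amplifier module with the knob under the board holder

## Robot

A 6-joint arm with a two-finger parallel gripper is mounted at the origin on the work surface. World frame = base frame: x ahead of the robot, y to its left, z up, the work surface at z = 0. Lengths are in m, angles in rad, forces in N, time in s.
With the tool pointing down it reaches from about 0.25 to 0.725 m from the base axis. Payload 4 kg.
Tool frame: the origin (TCP) lies between the finger pads; the fingertips stand 25 mm ahead of it and the grasp point (between the pads) lies 6 mm ahead of it; z points along the fingers, y is the line along which they close (so a half turn about z gives the same grasp; the last joint's range is limited). The gripper opens to 85 mm and grips with 20 to 120 N. Pads are 22 mm wide; open, the fingers measure 114 mm over their backs; the gripper's body (76 mm by 85 mm) begins 54 mm behind the grasp point. The pads swing forward as they close: fully open they stand 13 mm farther back than shut.
Start: joints at [-1.184, 0.241, 0.005, 1.335, 0, 1.571], TCP at [0.189, -0.463, 0.256] pointing down, gripper open.
Joint ranges: [-2.72, 2.72], [-1.05, 1.87], [-1.09, 1.28], [-1.99, 2.15], [-1.42, 1.44], [-3.14, 3.14]. Speed limits (rad/s): [2.79, 2.79, 3.14, 3.14, 3.14, 3.14].

## Interface

Orientations are given as [roll, pitch, yaw] about the fixed x, y, z axes, in that order (R = Rz(yaw) Ry(pitch) Rx(roll)).
In Python, from station import * gives the robot as it stands.
- The arm moves only by the shell command python3 -m jog 'ROWS' [OPENING] [FORCE]. ROWS is a JSON object of lists of equal length, an entry for each row: "offset": the shift along the tool's x, y, z in mm, a list of three; "delta_rot": the turn, a rotation vector about the tool's x, y, z in degrees, a list of three. A call has 1 to 12 rows; each row is the pose to reach, as a shift and turn from the pose commanded when the call began, along the tool's axes at that moment; what a row does not reach only later rows make up. A row lasts 1/8 s, in which the tool goes at most 62.5 mm and 10.7 degrees, less where a joint would pass 70% of its speed; a pose out of reach is approached as far as the arm can. A call with a gripper value outside its range is refused whole. OPENING is the finger opening in mm, from 0 to 85.4, set as the call begins (- or left out, the last holds). The fingers move at their own pace and stop on an object; FORCE is the grip in N (left out, the last holds). Time passes only in rows, so rows that repeat a pose let the fingers close. It gives the time, the measured TCP pose, the force, the opening and the grip force at its end, in the units of the state.
- state(): the state, without advancing time (a new reading comes with each control period).
- grab_frame(name): name is "scene" or "top"; returns (picture, depth): 400x640x3 uint8, blue, green, red; 400x640 float32, m along the optical axis (not along the pixel's ray), 0 where there is no reading.
- camera_params(name): a dict with "fx", "fy", "cx", "cy" (pixels), "dist" ([k1, k2, p1, p2, k3] as OpenCV has them; the pictures are not rectified), "cam_to_world" (4x4, takes a point from camera to world coordinates). Camera axes: x right, y up, looking along -z (the intrinsics and any distortion apply to the point x, -y, -z); pixel columns grow to the right and rows downward; lengths in m; the calibration is good to about 2 mm. A picture is of the moment at which its call begins. camera_params takes no time and is no camera call.
- job_done(): hands the job in; it is judged then, once.
Trained networks look in the newest picture that a camera, given by its name, has taken for a name from the list of things; names that differ only in an ending like _2 or _b are one class to them, and where a whole thing is asked for, a point or a joint stands for the part that bears it (a point fixed in the world has none). Each returns a list of dicts, best first, with "confidence" (0 to 1); they miss things now and then, are a little off and sometimes report something else, mostly with a low value. They report only what shows in the picture. A call takes as long as a camera call.
- spot_in(query, camera): "rect" ([left, top, right, bottom] in pixels, round what is visible of it).
- masks_of(query, camera): "mask" (400x640 bool, what is visible of it) and "rect" ([left, top, right, bottom] in pixels, round what is visible of it).
The state is a dict: "t": time; "joint_pos": joint angles; "qd": joint speeds; "effort": joint torques, N m; "tcp_pos": TCP position; "tool_rot": TCP orientation; "ft_force": force on the tool from outside, world axes, zero at the start; "torque": the same for the moment, N m; "opening": finger opening in m; "finger_force": force on a finger pad.
Only numpy, scipy, OpenCV 4.12 (cv2) and the standard library are available. Lean on these libraries where they do the work, as an engineer would, in place of code of your own. Each camera call takes 0.05 s, during which the arm holds its last target. There are 200 camera calls.

## Task

Pick up the amplifier module and stand it upright on the raised board holder, centred in the gap between the rubber-faced jaw and the backstop, with its broad sides facing them, and let go. Then close the jaw on it by turning the red four-armed knob under the holder's front edge clockwise (as seen from above), and tighten by feel to about 0.45 N m at the knob: clearly firmer than its running drag, but do not crush the module, and never push the knob with more than 20 N. Leave the module clamped and upright, do not push the jaw itself, and leave the other things on the bench where they are.

Things in the scene. Friction and masses are not known exactly. Their poses are not given: they have to be found in the camera images.
- holder: Raised board holder, fixed: grey plate 180 (x) x 220 (y) x 12 mm, top 130 mm above the bench, on dark side and rear legs; underside open at the front (legs begin 65 mm behind the front edge). Origin on the bench; x away from the robot (yaw up to 0.2 rad), y left, z up. In this frame the plate spans x -80 (front edge) to +100 mm, y -110 to +110 mm.
- pocket (a point): Point on the plate's top between the jaw (on its -y side) and the steel backstop (+y side), holder frame x +40, y 0; axes as the holder. Jaw and backstop are 36 mm wide in x, 28 mm high. The backstop's face, not measured and set anew each time, is 25 to 35 mm to +y of here, parallel to the jaw's. A module centred 4 mm to +y starts clear of both.
- knob_axis (a point): Point on the knob's vertical axis at mid-height of its arms, 92 mm up, under the plate, 25 mm behind its front edge (holder x -55, y 0). Red cross of four flat arms, each reaching 65 mm from the axis, 12 mm wide, 22 mm tall (81 to 103 mm up; plate underside 118 mm), hub radius 16 mm. Front arms stick out up to 40 mm past the edge: push them sideways there from above.
- knob (a joint): Knob angle, rad, grows clockwise seen from above (arm tips before the edge go to holder +y). At 0 arms lie along holder +-x and +-y. Starts 0 to 0.6, clamps at about 2.5 to 4.3, stop 7.0; stays where left. 1 rad moves the jaw 8 mm to +y. Running drag 0.25 N m; with the module against the backstop torque climbs about 0.7 N m per rad, 0.008 N m per N of clamping.
- pad_face (a point): Middle of the face of the jaw's black rubber-faced sprung pad (36 mm wide, 26 mm high), 14.5 mm above the plate, looking to the holder's +y. It slides the module along the plate to the backstop and presses it there. The jaw is driven only by the knob. The pad yields about 1 mm per 12 N.
- module_mid (a point): Centre of the loose amplifier module, 54 (x) x 26 (y) x 48 mm (z), 0.12 to 0.26 kg: green circuit board with components on one broad side, black fins on the other (+y); either may face the jaw. Axes along its sides, z up; 24 mm above its foot. Stands on the mat (1.5 mm) left or right of the holder; grip it across its 54 mm length. Above 45 N of clamping it is crushed.
- spool: Bystander: blue solder spool, diameter 60, height 38 mm, on the mat on the other side; origin at the centre of its underside.
- flux: Bystander: amber flux jar with a white cap, diameter 44, height 45 mm, on the bench; origin at the centre of its underside.
- driver: Bystander: screwdriver 160 mm long lying crosswise on the bench, right of the holder; origin under its middle, x along it to the tip.

How it is judged:
On the way, in this order (a step that is already met when the one before it is completed fails the run):
1. the module stands upright on the holder's plate between jaw and backstop, let go (x of module_mid in the frame of holder between 0.02 and 0.06 m and z of module_mid in the frame of holder between 0.15 and 0.158 m and y of module_mid in the frame of holder between -0.03 and 0.03 m and angle between module_mid's own z axis and vertical below 0.08 rad and angle between the x axis of module_mid and the x axis of holder, either way round below 0.2 rad and contact force between the fingers and module below 0.3 N), for 0.2 s.
2. the jaw clamps the module with more than 12 N (all of step 1 and contact force between pad and module above 12 N), for 0.2 s.
At the end, for the whole second after the job is handed in: The module stands on the holder's plate (upright within 0.08 rad, square to the jaw within 0.2 rad, within 20 mm of the jaw's middle along x), clamped by the jaw's pad with 12 to 42 N, with the gripper clear of module and knob (all of step 2 and contact force between pad and module below 42 N and angular speed of module below 0.1 rad/s and contact force between the fingers and knob below 0.3 N); the robot touches nothing.
It fails at once if the module is crushed: pad force above 45 N (contact force between pad and module above 45 N).
It fails at once if the knob is jerked or forced: more than 25 N on it (contact force between anything else and knob above 25 N).
It fails at once if the robot pushes the jaw itself with more than 10 N (contact force between any of the arm, the fingers and jaw above 10 N).
It fails at once if the solder spool, flux jar or screwdriver is moved by more than 20 mm (distance of any of spool, flux, driver from where it was at the start of the episode above 0.02 m).
It also fails if it takes over 72 s, if anything falls off the work surface, if the arm or the gripper's body presses on something with over 40 N, if the wrist force passes 120 N, or if a joint passes its speed limit or range.

## Working session

There is one attempt and no reset: what is moved stays moved. The work goes in short steps, Python scripts to look and compute and a shell command to move; the robot and the scene stay as the last step left them, time stands still between calls to the robot, and variables do not carry over. Pictures are saved under pics/ and viewed, at most 10 in all, crops included, and the job is handed in when it is done.

```bash
mkdir -p pics; ls; cat > h.py <<'E'
from station import *
import numpy as np, cv2
from scipy.spatial.transform import Rotation as R
def world(cam, depth, mask):
    p=camera_params(cam); v,u=np.nonzero(mask&(depth>0)); 
    K=np.array([[p['fx'],0,p['cx']],[0,p['fy'],p['cy']],[0,0,1.]])
    n=cv2.undistortPoints(np.stack([u,v],1).astype(float).reshape(-1,1,2),K,np.array(p['dist'])).reshape(-1,2)
    d=depth[v,u]; c=np.stack([n[:,0]*d,-n[:,1]*d,-d,np.ones_like(d)],1)
    return (c@np.array(p['cam_to_world']).T)[:,:3]
E
python3 - <<'E'
from h import *
print(state())
for c in ["scene","top"]:
    im,d=grab_frame(c); cv2.imwrite(f"pics/{c}0.png",im); np.save(f"pics/{c}0.npy",d)
    print(c,np.round(camera_params(c)['cam_to_world'],3).tolist())
    for q in ["holder","module_mid","spool","flux","driver","knob","pad_face"]:
        for m in masks_of(q,c)[:2]:
            P=world(c,d,m['mask'])
            if len(P)==0: continue
            print(q,round(m['confidence'],2),m['rect'],'med',np.round(np.median(P,0),3),'zmax',np.percentile(P[:,2],98).round(3))
E
```

```text
pics
{'t': 0.0, 'joint_pos': array([-1.18399719e+00,  2.41402568e-01,  3.69017500e-03,  1.33526051e+00,
        1.61602179e-05,  1.57083415e+00]), 'qd': array([-0.00147402,  0.00089917, -0.00098962,  0.00120819,  0.00034873,
        0.00047055]), 'effort': array([ 2.40379695e-04, -3.72320044e+01,  2.52406758e+01,  1.70105539e-02,
       -6.93180723e-06, -8.87024214e-06]), 'tcp_pos': array([ 0.18838361, -0.46248557,  0.25540516]), 'tool_rot': array([-3.13941608e+00, -1.60778533e-05,  3.86761281e-01]), 'ft_force': array([-0.03728296,  0.11247206, -0.4728614 ]), 'torque': array([-0.0035486 ,  0.00942501,  0.00399777]), 'finger_force': 0.0, 'opening': 0.08505638800296411}
scene [[0.007, -0.855, 0.519, 0.992], [1.0, 0.006, -0.003, -0.017], [0.0, 0.519, 0.855, 0.825], [0.0, 0.0, 0.0, 1.0]]
holder 0.94 [288.6, 189.4, 394.8, 295.5] med [0.675 0.02  0.129] zmax 0.15
module_mid 0.62 [430.4, 179.6, 449.1, 209.5] med [0.504 0.278 0.041] zmax 0.051
spool 0.9 [200.2, 167.2, 227.6, 194.1] med [ 0.45  -0.299  0.038] zmax 0.041
flux 0.8 [432.1, 234.6, 452.3, 260.3] med [0.644 0.255 0.042] zmax 0.047

[... 262 characters left out ...]
0.478], [-1.0, 0.013, -0.0, -0.001], [0.0, 0.056, 0.998, 1.389], [0.0, 0.0, 0.0, 1.0]]
holder 0.67 [273.7, 124.7, 362.3, 211.1] med [0.639 0.022 0.13 ] zmax 0.155
holder 0.33 [420.2, 231.6, 445.5, 249.8] med [ 0.442 -0.301  0.039] zmax 0.045
module_mid 0.44 [221.1, 208.3, 234.4, 229.1] med [0.498 0.275 0.046] zmax 0.055
spool 0.74 [422.4, 231.6, 444.3, 251.6] med [ 0.442 -0.301  0.04 ] zmax 0.045
flux 0.68 [226.4, 157.6, 242.0, 175.6] med [0.635 0.256 0.043] zmax 0.051
driver 0.8 [422.7, 142.0, 438.5, 193.5] med [ 0.686 -0.295  0.023] zmax 0.03
driver 0.38 [219.4, 207.1, 231.6, 228.4] med [0.501 0.275 0.045] zmax 0.055
knob 0.55 [299.1, 194.7, 334.6, 206.2] med [0.542 0.05  0.103] zmax 0.108
```

```bash
python3 - <<'E'
from h import *
im=cv2.imread("pics/top0.png"); sc=cv2.imread("pics/scene0.png")
a=cv2.resize(im[115:255,205:455],None,fx=3.2,fy=3.2,interpolation=cv2.INTER_CUBIC)[:,:800]
cv2.imwrite("pics/top0c.png",a)
b=cv2.resize(sc[160:310,190:460],None,fx=2.9,fy=2.9,interpolation=cv2.INTER_CUBIC)
cv2.imwrite("pics/sc0c.png",b)
for c in ["top","scene"]:
    d=np.load(f"pics/{c}0.npy"); P=world(c,d,np.ones(d.shape,bool))
    def rect(sel,n):
        Q=P[sel]; r=cv2.minAreaRect((Q[:,:2]*1000).astype(np.float32)); print(c,n,len(Q),np.round(r[0],1),np.round(r[1],1),round(r[2],1),'zmed',np.median(Q[:,2]).round(4))
    box=lambda x0,x1,y0,y1,z0,z1:(P[:,0]>x0)&(P[:,0]<x1)&(P[:,1]>y0)&(P[:,1]<y1)&(P[:,2]>z0)&(P[:,2]<z1)
    rect(box(.5,.85,-.15,.2,.122,.139),'plate')
    rect(box(.6,.8,-.15,.2,.142,.175),'jaw+stop')
    rect(box(.6,.8,-.15,.02,.145,.175),'jaw')
    rect(box(.6,.8,.02,.2,.145,.175),'stop')
    rect(box(.43,.57,.22,.33,.03,.065),'module')
    rect(box(.43,.57,.22,.33,.042,.065),'moduletop')
    rect(box(.4,.56,-.08,.12,.09,.115),'knob')
E
```

```text
top plate 5552 [642.3  23. ] [220.9 181. ] 85.0 zmed 0.1303
top jaw+stop 224 [672.2  24.1] [90.7 36.3] 84.8 zmed 0.1584
top jaw 126 [669.   -9.3] [23.6 36. ] 85.2 zmed 0.1588
top stop 94 [675.6  61.2] [15.9 36.3] 85.2 zmed 0.1582
top module 143 [496.6 279. ] [52.5 24.4] 2.0 zmed 0.0482
top moduletop 124 [496.6 279. ] [52.5 24.4] 2.0 zmed 0.0489
top knob 96 [544.  23.] [27.3 94.5] 9.8 zmed 0.1031
scene plate 7616 [642.4  22.4] [218.5 182. ] 85.1 zmed 0.1292
scene jaw+stop 376 [672.9  23.8] [89.1 37.1] 84.5 zmed 0.1571
scene jaw 203 [669.7  -8.6] [24.  36.9] 86.4 zmed 0.1571
scene stop 154 [676.7  59.6] [16.  36.7] 86.9 zmed 0.1573
scene module 244 [497.6 279.8] [28.  55.4] 89.7 zmed 0.0458
scene moduletop 175 [497.6 279.9] [27.9 55.3] 89.1 zmed 0.0478
scene knob 23 [532.1  62.1] [ 9.7 17.4] 59.8 zmed 0.1021
```

View pics/top0c.png

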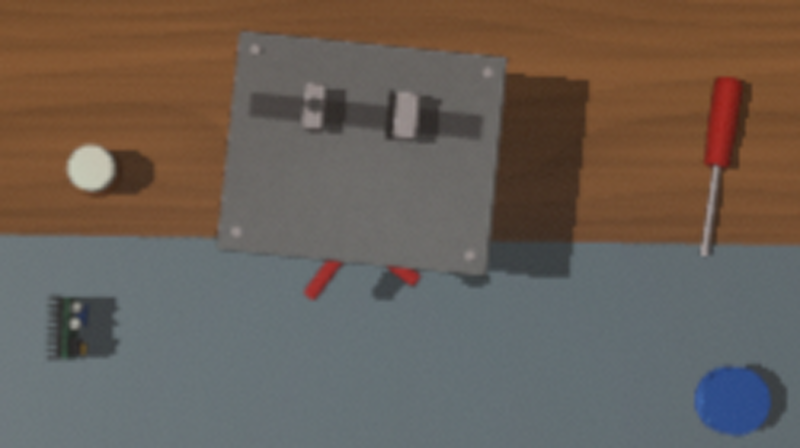

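View pics/sc0c.png

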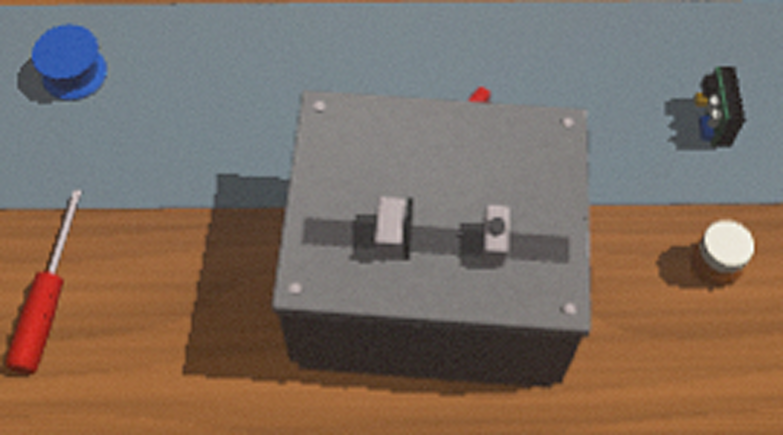

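The top view shows the holder yawed about -5°, with the jaw at (403,115) and backstop at (315,107). The module is at (68,328) with its fins to the left (+y). Two knob arms stick out at (310,295) and (415,280). The scene view agrees. Now I'll work out the first move.

```bash
cat >> h.py <<'E'
O=np.array([632.4,23.6]); HY=-0.0875
def hw(x,y): c,s=np.cos(HY),np.sin(HY); return O+np.array([c*x-s*y,s*x+c*y])
def wh(p): c,s=np.cos(HY),np.sin(HY); d=np.array(p)[:2]-O; return np.array([c*d[0]+s*d[1],-s*d[0]+c*d[1]])
def plan(x,y,z,yawdeg):
    s=state(); M=R.from_euler('xyz',s['tool_rot']); p=np.array(s['tcp_pos'])*1000
    T=R.from_euler('xyz',[np.pi,0,np.radians(yawdeg)])
    print('offset',np.round(M.inv().apply(np.array([x,y,z])-p),1),'rot',np.round(np.degrees((M.inv()*T).as_rotvec()),1))
E
python3 - <<'E'
from h import *
plan(497,279.5,255,91); plan(497,279.5,120,91); plan(497,279.5,37,91)
d=np.load("pics/top0.npy"); P=world("top",d,np.ones(d.shape,bool))*1000
Q=P[(P[:,2]>92)&(P[:,2]<112)&(P[:,0]>480)&(P[:,0]<575)&(abs(P[:,1]-23)<90)]
H=np.array([wh(q) for q in Q]); H=H[(H[:,0]<-82)]
th=[(np.sum(np.minimum(abs(H@[0,0]+abs((H[:,0]+55)*np.sin(t)+H[:,1]*np.cos(t))),abs((H[:,0]+55)*np.cos(t)-H[:,1]*np.sin(t)))),t) for t in np.arange(0,1.0,.01)]
print(min(th),len(H)); print(np.round(H[::8]))
E
```

```text
offset [ 565.7 -571.4    1.3] rot [  0.    0.  -68.8]
offset [ 565.7 -571.4  136.3] rot [  0.    0.  -68.8]
offset [ 565.7 -571.4  219.3] rot [  0.    0.  -68.8]
(np.float64(239.83817418608396), np.float64(0.55)) 79
[[ -84.   24.]
 [ -87.   18.]
 [ -89.   13.]
 [ -93.   28.]
 [ -86.  -45.]
 [ -95.   23.]
 [ -99.   31.]
 [-101.   33.]
 [-104.   30.]
 [-106.   24.]]
```

```bash
python3 -m jog '{"offset":[[40,-41,0],[82,-83,0],[124,-125,0],[166,-168,0],[208,-210,0],[250,-252,0],[292,-295,0],[334,-337,0],[376,-380,0],[418,-422,0],[460,-465,0],[502,-507,0]],"delta_rot":[[0,0,-6],[0,0,-12],[0,0,-18],[0,0,-24],[0,0,-30],[0,0,-36],[0,0,-42],[0,0,-48],[0,0,-54],[0,0,-60],[0,0,-66],[0,0,-68.8]]}' 85 40; python3 -c "
from h import *
plan(497,279.5,120,91)"
```

```text
t: 2.3
tcp_pos: [0.4628, 0.198, 0.2565]
tool_rot: [3.141, -0.0, 1.59]
ft_force: [1.3, -0.9, -0.5]
opening: 0.0851
finger_force: 0.0
offset [ 80.8  35.7 136.5] rot [ 0.  -0.   0.1]
```

```bash
python3 -m jog '{"offset":[[35,16,10],[70,31,40],[81,36,80],[81,36,120],[81,36,136.5],[81,36,136.5],[81,36,136.5]],"delta_rot":[[0,0,0],[0,0,0],[0,0,0],[0,0,0],[0,0,0],[0,0,0],[0,0,0]]}'; python3 - <<'E'
from h import *
plan(497,279.5,37,91)
im,d=grab_frame("scene"); cv2.imwrite("pics/sc1.png",cv2.resize(im[120:270,350:550],None,fx=3.5,fy=3.5,interpolation=cv2.INTER_CUBIC))
E
```

```text
t: 3.18
tcp_pos: [0.4976, 0.2778, 0.1208]
tool_rot: [3.14, -0.001, 1.588]
ft_force: [-0.0, 0.6, -0.9]
opening: 0.085
finger_force: 0.0
offset [ 1.7 -0.7 83.8] rot [ 0.1 -0.  -0. ]
```

View pics/sc1.png

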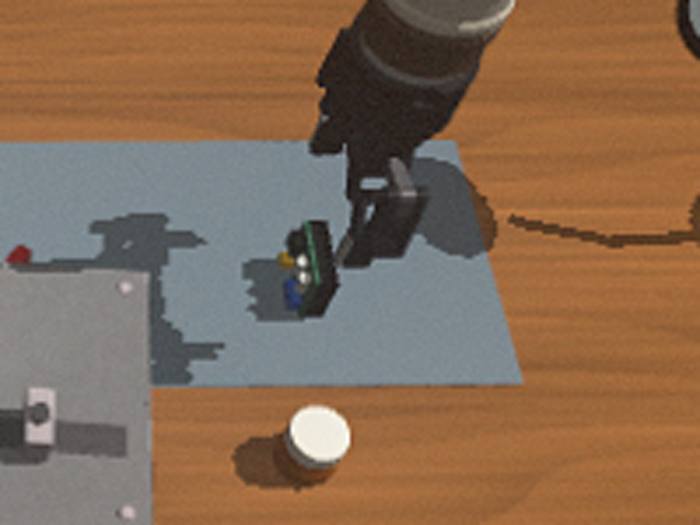

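The module is at (315,270) in the crop with the open gripper above it, and the flux jar is clear. I'll descend and grip.

```bash
python3 -m jog '{"offset":[[1.7,-0.7,25],[1.7,-0.7,50],[1.7,-0.7,75],[1.7,-0.7,83.8],[1.7,-0.7,83.8],[1.7,-0.7,83.8]],"delta_rot":[[0,0,0],[0,0,0],[0,0,0],[0,0,0],[0,0,0],[0,0,0]]}'; python3 -m jog '{"offset":[[0,0,0],[0,0,0],[0,0,0],[0,0,0],[0,0,0],[0,0,0],[0,0,0],[0,0,0]],"delta_rot":[[0,0,0],[0,0,0],[0,0,0],[0,0,0],[0,0,0],[0,0,0],[0,0,0],[0,0,0]]}' 40 40
```

```text
t: 3.98
tcp_pos: [0.4972, 0.2797, 0.0374]
tool_rot: [3.139, -0.001, 1.588]
ft_force: [1.0, 0.7, -0.4]
opening: 0.0851
finger_force: 0.0
t: 4.97
tcp_pos: [0.4968, 0.2795, 0.037]
tool_rot: [3.14, -0.001, 1.588]
ft_force: [-0.0, -0.9, 5.2]
opening: 0.0537
finger_force: 42.5
```

```bash
python3 -m jog '{"offset":[[0,0,-15],[0,0,-50],[0,0,-100],[0,0,-150],[0,0,-190],[0,0,-190],[0,0,-190]],"delta_rot":[[0,0,0],[0,0,0],[0,0,0],[0,0,0],[0,0,0],[0,0,0],[0,0,0]]}'; python3 - <<'E'
from h import *
a,b=hw(40,7); plan(a,b,227,85); print(a,b)
im,d=grab_frame("scene")
P=world("scene",d,np.ones(d.shape,bool))*1000
S=P[(P[:,2]>175)&(P[:,2]<245)&(abs(P[:,0]-497)<45)&(abs(P[:,1]-279)<35)]
cv2.imwrite("pics/sc2.png",cv2.resize(im[60:260,380:560],None,fx=3,fy=3,interpolation=cv2.INTER_CUBIC))
E
```

```text
t: 5.85
tcp_pos: [0.4956, 0.2788, 0.2255]
tool_rot: [-3.14, 0.001, 1.588]
ft_force: [-0.6, -0.1, -2.4]
opening: 0.0535
finger_force: 42.3
offset [-254.7  173.    -1.6] rot [-0.1  0.   6. ]
672.8586913956319 27.07768465405034
```

View pics/sc2.png

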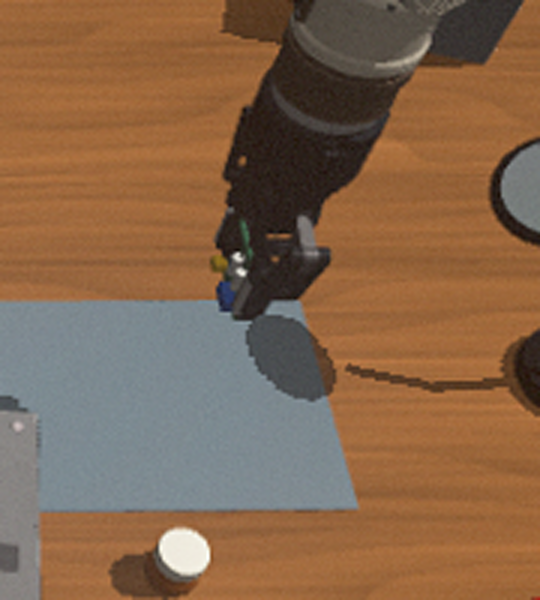

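The module is held and upright, with the green board at (245,240) and the finger covering its fin side. The jar hasn't moved. Next is the transfer to the pocket.

```bash
python3 -m jog '{"offset":[[-22,15,0],[-55,37,0],[-95,64,0],[-135,92,0],[-175,119,0],[-210,143,0],[-240,163,0],[-254.7,173,-1.6],[-254.7,173,-1.6],[-254.7,173,-1.6],[-254.7,173,-1.6]],"delta_rot":[[0,0,1],[0,0,2],[0,0,3],[0,0,4],[0,0,5],[0,0,6],[0,0,6],[0,0,6],[0,0,6],[0,0,6],[0,0,6]]}'; python3 - <<'E'
from h import *
a,b=hw(40,7); plan(a,b,166,85)
im,d=grab_frame("scene"); a=cv2.resize(im[130:310,270:420],None,fx=3.3,fy=3.3,interpolation=cv2.INTER_CUBIC); cv2.imwrite("pics/sc3.png",a)
E
```

```text
t: 7.28
tcp_pos: [0.6727, 0.0285, 0.2273]
tool_rot: [-3.14, -0.0, 1.484]
ft_force: [0.4, 0.7, -0.7]
opening: 0.0538
finger_force: 42.2
offset [-1.4  0.3 61.3] rot [-0.1 -0.   0. ]
```

View pics/sc3.png

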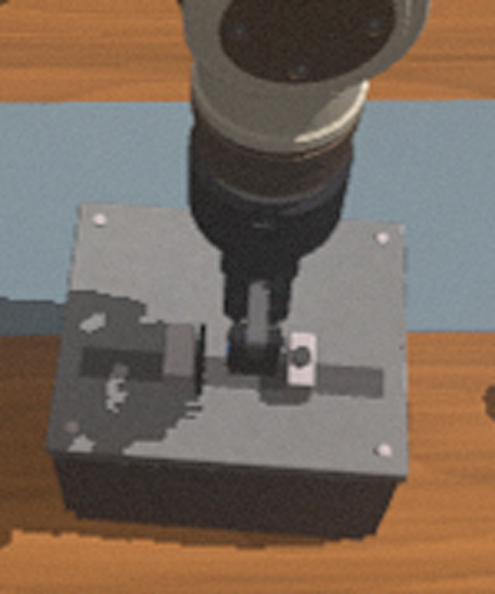

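The gripper sits between the jaw pad (202,355) and the backstop (300,358). I'll lower it.

```bash
python3 -m jog '{"offset":[[-1.4,0.3,15],[-1.4,0.3,32],[-1.4,0.3,45],[-1.4,0.3,53],[-1.4,0.3,57],[-1.4,0.3,60],[-1.4,0.3,61.3],[-1.4,0.3,61.3],[-1.4,0.3,61.3]],"delta_rot":[[0,0,0],[0,0,0],[0,0,0],[0,0,0],[0,0,0],[0,0,0],[0,0,0],[0,0,0],[0,0,0]]}'
```

```text
t: 8.45
tcp_pos: [0.6738, 0.0259, 0.1667]
tool_rot: [3.141, -0.0, 1.483]
ft_force: [0.2, 0.1, -1.3]
opening: 0.0538
finger_force: 42.2
```

```bash
python3 -m jog '{"offset":[[0,0,0.8],[0,0,0.8]],"delta_rot":[[0,0,0],[0,0,0]]}'; python3 -m jog '{"offset":[[0,0,0],[0,0,0],[0,0,0],[0,0,0],[0,0,0],[0,0,0]],"delta_rot":[[0,0,0],[0,0,0],[0,0,0],[0,0,0],[0,0,0],[0,0,0]]}' 85.4; python3 -m jog '{"offset":[[0,0,-15],[0,0,-40],[0,0,-80],[0,0,-120],[0,0,-120]],"delta_rot":[[0,0,0],[0,0,0],[0,0,0],[0,0,0],[0,0,0]]}';  python3 - <<'E'
from h import *
for p in [(-100,-70,230),(-108,-20,230)]: plan(*hw(*p[:2]),p[2],-5)
E
```

```text
t: 8.7
tcp_pos: [0.6737, 0.026, 0.1656]
tool_rot: [3.141, -0.0, 1.483]
ft_force: [1.7, -0.2, -0.2]
opening: 0.0539
finger_force: 42.4
t: 9.45
tcp_pos: [0.6736, 0.0259, 0.1655]
tool_rot: [3.142, 0.0, 1.483]
ft_force: [0.6, -0.1, -0.0]
opening: 0.0851
finger_force: 0.0
t: 10.07
tcp_pos: [0.6755, 0.026, 0.2918]
tool_rot: [3.131, -0.001, 1.483]
ft_force: [0.7, 0.1, 0.8]
opening: 0.0856
finger_force: 0.0
offset [ -76.3 -143.3   60.2] rot [ 0.4 -0.5 90. ]
offset [ -26.3 -151.3   60.2] rot [ 0.4 -0.5 90. ]
```

```bash
python3 -m jog '{"offset":[[0,-20,0],[0,-50,0],[0,-90,0],[0,-125,10],[0,-145,20],[0,-153,30],[0,-153,40],[0,-153,50],[0,-153,60],[0,-153,60],[0,-153,60],[0,-153,60]],"delta_rot":[[0,0,10],[0,0,20],[0,0,30],[0,0,40],[0,0,50],[0,0,60],[0,0,70],[0,0,80],[0,0,90],[0,0,100],[0,0,110],[0,0,120]]}' 0; python3 - <<'E'
from h import *
im,d=grab_frame("top"); np.save("pics/top1.npy",d)
cv2.imwrite("pics/top1.png",cv2.resize(im[110:240,240:380],None,fx=4,fy=4,interpolation=cv2.INTER_CUBIC))
P=world("top",d,np.ones(d.shape,bool))*1000
h=np.array([wh(p) for p in P]); s=(P[:,2]>170)&(P[:,2]<190)&(abs(h[:,0]-40)<45)&(abs(h[:,1])<40)
print(s.sum(),cv2.minAreaRect(h[s].astype(np.float32)),P[s,2].max())
plan(*hw(-55-55.1,5.6),108,-36.5)
E
```

```text
t: 11.58
tcp_pos: [0.4953, -0.0812, 0.2253]
tool_rot: [-3.015, 0.015, -0.232]
ft_force: [-0.0, 0.5, 1.1]
opening: 0.0001
finger_force: 0.0
158 ((41.04775619506836, 6.847151279449463), (25.40443229675293, 54.207611083984375), 88.7887191772461) 183.6760412409586
offset [   1.7 -110.4  131.9] rot [-6.9  2.4 22.9]
```

View pics/top1.png

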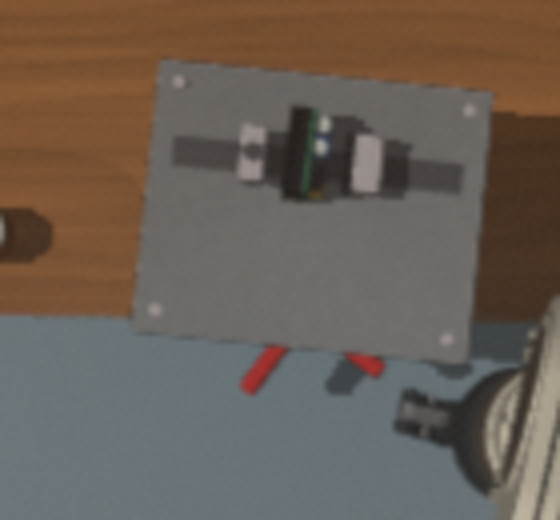

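The module stands between the jaw and backstop at holder (41, 7) mm. The knob arms show at (262,370) and (365,362). The tool looks to be still in transit, so I'll check it.

```bash
python3 -m jog '{"offset":[[0,0,0]],"delta_rot":[[0,0,0]]}'; python3 - <<'E'
from h import *
print(np.round(state()['joint_pos'],3)); plan(*hw(-55-55.1,5.6),230,-36.5)
E
```

```text
t: 11.75
tcp_pos: [0.4954, -0.0809, 0.2254]
tool_rot: [-3.015, 0.015, -0.231]
ft_force: [0.0, 0.1, -0.5]
opening: 0.0002
finger_force: 0.0
[-0.232  0.27  -0.043  1.272  0.126  3.141]
offset [  -0.4 -122.5   10.9] rot [-7.   2.3 23.2]
```

```bash
python3 - <<'E'
from h import *
plan(*hw(-110,5.6),230,100)
E
```

```text
offset [  -0.3 -122.5   10.9] rot [  -5.6   -6.6 -113.1]
```

```bash
python3 -m jog '{"offset":[[0,-12,0],[0,-24,0],[0,-36,0],[0,-48,0],[0,-60,2],[0,-72,4],[0,-84,6],[0,-96,8],[0,-108,10],[0,-116,11],[0,-122.5,11],[0,-122.5,11]],"delta_rot":[[-0.5,-0.6,-10],[-1,-1.2,-20],[-1.5,-1.8,-30],[-2,-2.4,-40],[-2.5,-3,-50],[-3,-3.6,-60],[-3.5,-4.2,-70],[-4,-4.8,-80],[-4.5,-5.4,-90],[-5,-6,-100],[-5.5,-6.5,-110],[-5.6,-6.6,-113.1]]}'; python3 - <<'E'
from h import *
plan(*hw(-110.1,5.6),230,143.5);plan(*hw(-110.1,5.6),108,143.5);print(np.round(state()['joint_pos'],3))
E
```

```text
t: 13.25
tcp_pos: [0.5239, 0.0413, 0.23]
tool_rot: [3.141, 0.001, 1.753]
ft_force: [0.1, -0.6, -0.6]
opening: 0.0001
finger_force: 0.0
offset [-2.4 -1.1 -0. ] rot [  0.    0.1 -43.1]
offset [ -2.3  -1.3 122. ] rot [  0.    0.1 -43.1]
[ 7.900e-02  3.030e-01  1.900e-02  1.286e+00 -1.000e-03  1.468e+00]
```

```bash
python3 - <<'E'
from h import *
plan(*hw(-112.2,2.2),108,143.5)
E
python3 -m jog '{"offset":[[-0.5,-2.3,0],[-0.9,-4.7,30],[-0.9,-4.7,60],[-0.9,-4.7,80],[-0.9,-4.7,85],[-0.9,-4.7,85]],"delta_rot":[[0,0,-10.5],[0,0,-21],[0,0,-31.5],[0,0,-42],[0,0,-43.1],[0,0,-43.1]]}'; python3 - <<'E'
from h import *
plan(*hw(-112.2,2.2),108,143.5)
E
```

```text
offset [ -5.   -4.2 122. ] rot [  0.    0.1 -43.1]
t: 14.0
tcp_pos: [0.5196, 0.0383, 0.1452]
tool_rot: [3.142, 0.001, 2.498]
ft_force: [0.2, 0.1, -0.2]
opening: 0.0
finger_force: 0.0
offset [-2.6 -1.4 37.2] rot [-0.   0.1 -0.4]
```

```bash
python3 -m jog '{"offset":[[-2.6,-1.4,8],[-2.6,-1.4,14],[-2.6,-1.4,20],[-2.6,-1.4,28],[-2.6,-1.4,37],[-2.6,-1.4,37],[-2.6,-1.4,37]],"delta_rot":[[0,0,0],[0,0,0],[0,0,0],[0,0,0],[0,0,0],[0,0,0],[0,0,0]]}'; python3 -m jog '{"offset":[[0,1,0],[0,2,0],[0,3,0],[0,4,0],[0,5,0],[0,6,0],[0,7,0]],"delta_rot":[[0,0,0],[0,0,0],[0,0,0],[0,0,0],[0,0,0],[0,0,0],[0,0,0]]}'
```

```text
t: 14.88
tcp_pos: [0.5207, 0.0348, 0.108]
tool_rot: [-3.141, 0.001, 2.499]
ft_force: [-0.3, 0.1, 0.4]
opening: -0.0003
finger_force: 0.0
t: 15.75
tcp_pos: [0.5249, 0.0405, 0.108]
tool_rot: [-3.141, 0.001, 2.499]
ft_force: [-0.5, 0.1, -0.0]
opening: 0.0005
finger_force: 0.0
```

```bash
python3 -m jog '{"offset":[[0,1,0],[0,2,0],[0,3,0],[0,4,0],[0,5,0],[0,6,0]],"delta_rot":[[0,0,0],[0,0,0],[0,0,0],[0,0,0],[0,0,0],[0,0,0]]}'; cat >> h.py <<'E'
AX=hw(-55,0)
def knob():  # tool pose relative to knob: along tool axes and torque estimate
    s=state(); p=np.array(s['tcp_pos'])*1000; f=np.array(s['ft_force']); r=p[:2]-AX
    ty=R.from_euler('xyz',s['tool_rot']).as_matrix()
    print('hold rel',np.round(wh(p)+[55,0],1),'yawrel',round(np.degrees(s['tool_rot'][2]),1)-175,'F tool',np.round(ty.T@f,1),'torque',s['torque'],
      'contact moment Nm(cw)',round((r[0]*f[1]-r[1]*f[0])/1000,3))
E
python3 -c "
from h import *
knob()"
```

```text
t: 16.5
tcp_pos: [0.527, 0.0439, 0.1079]
tool_rot: [-3.137, 0.0, 2.498]
ft_force: [-6.3, -6.3, 4.3]
opening: -0.0003
finger_force: 2.8
hold rel [-51.8  11. ] yawrel -31.900000000000006 F tool [ 1.2 -8.8 -4.3] torque [-1.1401803   0.95375968 -0.03857215] contact moment Nm(cw) 0.416
```

```bash
python3 -m jog '{"offset":[[0.9,2.6,0],[1.6,5.3,0],[2.2,8.0,0]],"delta_rot":[[0,0,3],[0,0,6],[0,0,9]]}'; python3 -c "
from h import *
knob()"
```

```text
t: 16.88
tcp_pos: [0.5248, 0.0509, 0.1068]
tool_rot: [-3.129, -0.005, 2.339]
ft_force: [-20.7, -8.5, 12.2]
opening: -0.0001
finger_force: 2.0
hold rel [-54.6  17.8] yawrel -41.0 F tool [  8.3 -21.  -11.9] torque [-1.39743238  3.09696365  0.18820486] contact moment Nm(cw) 0.918
```

```bash
python3 -m jog '{"offset":[[-1.5,-4,0],[-2.5,-9,0],[-2.5,-12,-4],[-2.5,-12,-10]],"delta_rot":[[0,0,-3],[0,0,-9],[0,0,-9],[0,0,-9]]}'; python3 - <<'E'
from h import *
knob()
im,d=grab_frame("scene"); cv2.imwrite("pics/sc4.png",cv2.resize(im[110:260,270:430],None,fx=4.5,fy=4,interpolation=cv2.INTER_CUBIC))
E
```

```text
t: 17.38
tcp_pos: [0.5248, 0.043, 0.1183]
tool_rot: [3.141, 0.001, 2.497]
ft_force: [0.4, 0.9, 0.2]
opening: 0.0
finger_force: 0.0
hold rel [-53.9   9.9] yawrel -31.900000000000006 F tool [ 0.3  0.9 -0.2] torque [ 0.0391292  -0.01357418  0.02062945] contact moment Nm(cw) -0.053
```

View pics/sc4.png

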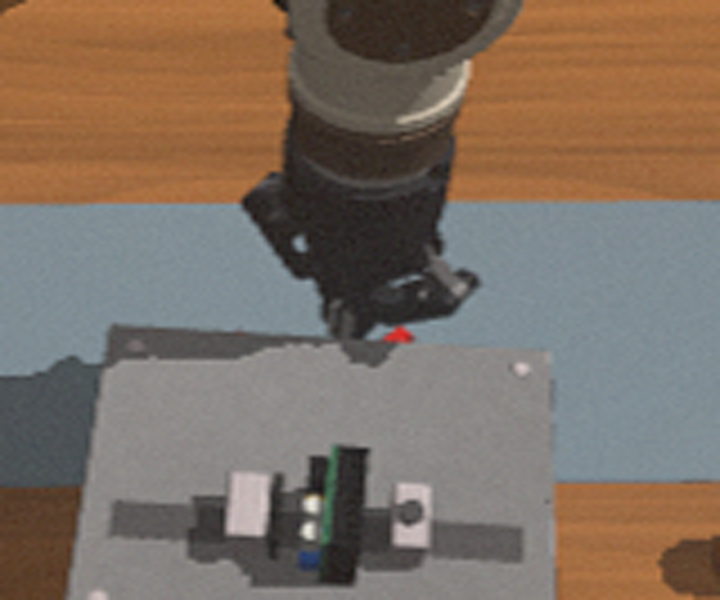

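The view shows the closed gripper's knuckles spreading wide just above the plate's front edge (around (400,290)). The last force was a knuckle hitting the plate edge rather than the knob. The module is still standing upright at (345,515). I'll push with the finger line kept parallel to the edge instead.

```bash
python3 - <<'E'
from h import *
plan(*hw(-110,-3),110,175)
E
```

```text
offset [ -5.3 -12.1   9.3] rot [  0.1   0.2 -31.9]
```

```bash
python3 -m jog '{"offset":[[-2,-8,0],[-5.3,-12.1,0],[-5.3,-12.1,0],[-5.3,-12.1,4],[-5.3,-12.1,9],[-5.3,-12.1,9]],"delta_rot":[[0,0,-5],[0,0,-14],[0,0,-24],[0,0,-31.9],[0,0,-31.9],[0,0,-31.9]]}';  python3 -m jog '{"offset":[[0,2,0],[0,4,0],[0,5,0],[0,6,0],[0,7,0],[0,8,0],[0,9,0],[0,10,0]],"delta_rot":[[0,0,0],[0,0,0],[0,0,0],[0,0,0],[0,0,0],[0,0,0],[0,0,0],[0,0,0]]}'; python3 -c "
from h import *
knob()"
```

```text
t: 18.18
tcp_pos: [0.5215, 0.0301, 0.1086]
tool_rot: [-3.141, 0.0, 3.053]
ft_force: [0.1, 0.1, 0.1]
opening: 0.0002
finger_force: 0.0
t: 19.18
tcp_pos: [0.5225, 0.0399, 0.109]
tool_rot: [-3.141, 0.001, 3.055]
ft_force: [0.3, -0.2, 0.5]
opening: -0.0001
finger_force: 0.0
hold rel [-55.9   6.7] yawrel 0.09999999999999432 F tool [-0.3 -0.2 -0.5] torque [ 0.0003456   0.01680738 -0.00275977] contact moment Nm(cw) 0.007
```

```bash
python3 -m jog '{"offset":[[0,1,0],[0,2,0],[0,3,0],[0,4,0],[0,5,0],[0,6,0],[0,7,0]],"delta_rot":[[0,0,0],[0,0,0],[0,0,0],[0,0,0],[0,0,0],[0,0,0],[0,0,0]]}'; python3 -c "
from h import *
knob()"
```

```text
t: 20.05
tcp_pos: [0.5231, 0.0469, 0.109]
tool_rot: [-3.141, 0.001, 3.056]
ft_force: [0.6, 0.4, -0.5]
opening: -0.0001
finger_force: 0.0
hold rel [-55.9  13.7] yawrel 0.09999999999999432 F tool [-0.5  0.4  0.5] torque [0.01930281 0.03548525 0.00111987] contact moment Nm(cw) -0.031
```

```bash
python3 -m jog '{"offset":[[0,1.2,0],[0,2.4,0],[0,3.6,0],[0,4.8,0],[0,6,0],[0,7.2,0]],"delta_rot":[[0,0,0],[0,0,0],[0,0,0],[0,0,0],[0,0,0],[0,0,0]]}'; python3 -c "
from h import *
knob()"
```

```text
t: 20.8
tcp_pos: [0.5234, 0.0532, 0.1088]
tool_rot: [-3.139, 0.0, 3.055]
ft_force: [-0.4, -5.4, -0.6]
opening: 0.0001
finger_force: 2.0
hold rel [-56.2  20. ] yawrel 0.0 F tool [-0.  -5.4  0.6] torque [-1.00453337  0.11909896 -0.01322756] contact moment Nm(cw) 0.303
```

```bash
python3 -m jog '{"offset":[[0,2,0],[0,4,0],[0,6,0],[0,8,0],[0,10,0]],"delta_rot":[[0,0,0],[0,0,0],[0,0,0],[0,0,0],[0,0,0]]}'; python3 -c "
from h import *
knob()"; python3 -m jog '{"offset":[[0,-4,0],[0,-8,-10],[0,-20,-45],[0,-60,-60],[0,-100,-60],[0,-100,-60]],"delta_rot":[[0,0,0],[0,0,0],[0,0,0],[0,0,0],[0,0,0],[0,0,0]]}'; cat >> h.py <<'E'
def knobangle(png=None):
    im,d=grab_frame("top"); 
    if png: cv2.imwrite(png,cv2.resize(im[110:240,240:380],None,fx=4,fy=4,interpolation=cv2.INTER_CUBIC))
    b,g,r=[im[...,i].astype(int) for i in range(3)]
    P=world("top",d,(r>1.8*g)&(r>1.8*b)&(r>70))*1000
    H=np.array([wh(p) for p in P]); H=H[(abs(P[:,2]-102)<8)&(H[:,0]<-78)&(abs(H[:,1])<75)]
    ts=np.arange(0,np.pi/2,.01); X=H[:,0]+55; Y=H[:,1]
    dist=lambda t:np.minimum(abs(X*np.sin(t)+Y*np.cos(t)),abs(X*np.cos(t)-Y*np.sin(t)))
    c=[np.mean(np.maximum(dist(t)-5,0))+.1*np.mean(dist(t)) for t in ts]; i=int(np.argmin(c))
    print('knob deg mod 90',np.degrees(ts[i]).round(1),'cost',round(c[i],2),len(H))
E
python3 -c "
from h import *
knobangle('pics/top2.png');knob()"
```

```text
t: 21.42
tcp_pos: [0.5243, 0.0651, 0.1089]
tool_rot: [3.14, -0.0, 3.056]
ft_force: [-1.8, -0.6, -0.4]
opening: -0.0
finger_force: 1.0
hold rel [-56.3  31.9] yawrel 0.09999999999999432 F tool [ 1.7 -0.7  0.4] torque [-0.21901591  0.43972783  0.06512237] contact moment Nm(cw) 0.098
t: 22.18
tcp_pos: [0.5167, -0.038, 0.1706]
tool_rot: [-3.141, 0.004, 3.051]
ft_force: [0.8, 0.9, 0.7]
opening: 0.0003
finger_force: 0.0
knob deg mod 90 45.8 cost 0.28 45
hold rel [-55.  -70.2] yawrel -0.09999999999999432 F tool [-0.2  1.1  0.5] torque [0.02479016 0.03717932 0.02025405] contact moment Nm(cw) -0.046
```

```bash
python3 -m jog '{"offset":[[-4,0,10],[-9,0,25],[-9,0,35],[-9,0,45],[-9,0,55],[-9,0,61],[-9,0,61],[-9,4,61],[-9,8,61]],"delta_rot":[[0,0,0],[0,0,0],[0,0,0],[0,0,0],[0,0,0],[0,0,0],[0,0,0],[0,0,0],[0,0,0]]}'; python3 -c "
from h import *
knob()"; python3 -m jog '{"offset":[[0,1.5,0],[0,3,0],[0,4.5,0],[0,6,0],[0,7.5,0],[0,9,0],[0,10.5,0],[0,12,0]],"delta_rot":[[0,0,0],[0,0,0],[0,0,0],[0,0,0],[0,0,0],[0,0,0],[0,0,0],[0,0,0]]}'; python3 -c "
from h import *
knob()"
```

```text
t: 23.35
tcp_pos: [0.5259, -0.0291, 0.1085]
tool_rot: [-3.138, 0.002, 3.055]
ft_force: [-1.0, -7.2, 0.8]
opening: 0.0004
finger_force: 3.6
hold rel [-46.5 -61.8] yawrel 0.0 F tool [ 0.3 -7.3 -0.8] torque [-1.43058908  0.34231328  0.05278263] contact moment Nm(cw) 0.319
t: 24.35
tcp_pos: [0.5224, -0.0197, 0.1073]
tool_rot: [-3.133, -0.007, 3.053]
ft_force: [-8.6, -10.4, 3.3]
opening: -0.0001
finger_force: 5.7
hold rel [-50.8 -52.7] yawrel -0.09999999999999432 F tool [  7.7 -11.1  -3.1] torque [-2.08824173  1.82725661  0.12604028] contact moment Nm(cw) 0.16
```

```bash
python3 -m jog '{"offset":[[2,0.5,0],[4,1.5,0],[6,3,0],[7.5,5,0],[8.5,7,0],[9.5,9,0],[10,11,0],[10,13,0]],"delta_rot":[[0,0,0],[0,0,0],[0,0,0],[0,0,0],[0,0,0],[0,0,0],[0,0,0],[0,0,0]]}'; python3 -c "
from h import *
knob()"
```

```text
t: 25.35
tcp_pos: [0.5152, -0.0041, 0.1073]
tool_rot: [-3.137, -0.004, 3.055]
ft_force: [-5.6, -5.6, 0.2]
opening: -0.0001
finger_force: 3.0
hold rel [-59.3 -37.9] yawrel 0.0 F tool [ 5.1 -6.  -0.2] torque [-1.15174454  0.98696385  0.12224771] contact moment Nm(cw) 0.165
```

```bash
python3 -c "
from h import *
knobangle('pics/top3.png')"
```

```text
knob deg mod 90 0.0 cost nan 0
  return _methods._mean(a, axis=axis, dtype=dtype,
  ret = ret.dtype.type(ret / rcount)
```

View pics/top3.png

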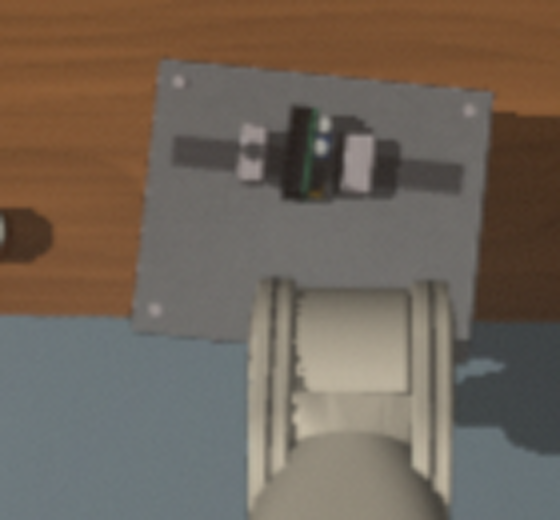

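The arm hides the knob, but the jaw (358,163) has moved left towards the module. I can use the jaw position as a measure of the knob angle.

```bash
cat >> h.py <<'E'
def jaw(n=3):
    v=[]
    for _ in range(n):
        for c in ("scene",):
            im,d=grab_frame(c); P=world(c,d,np.ones(d.shape,bool))*1000
            v.append(edges(im,P))
    print('jaw y,nbright',np.round(np.mean(v,0),2),'sd',np.round(np.std(v,0),2))
def edges(im,P):
    g=im.min(2).ravel(); d=P[:,:2]-O; c,s=np.cos(HY),np.sin(HY); H=np.stack([c*d[:,0]+s*d[:,1],-s*d[:,0]+c*d[:,1]],1)
    m=(abs(P[:,2]-157)<5)&(abs(H[:,0]-40)<14)&(H[:,1]<-2)&(H[:,1]>-60)&(g>110)
    return [H[m,1].mean(),m.sum()]
E
python3 - <<'E'
from h import *
d=np.load("pics/scene0.npy");im=cv2.imread("pics/scene0.png");valid=np.ones(d.shape,bool)
P=np.full((d.size,3),-9.);P[(d>0).ravel()]=world("scene",d,valid)*1000
im2=im.reshape(-1,3).reshape(im.shape)
print(edges(im2,P), (d==0).sum()); jaw()
E
```

```text
[np.float64(-31.829910921475534), np.int64(111)] 997Traceback (most recent call last):
  File "<stdin>", line 5, in <module>
  File "h.py", line 38, in jaw
    v.append(edges(im,P))
             ~~~~~^^^^^^
  File "h.py", line 42, in edges
    m=(abs(P[:,2]-157)<5)&(abs(H[:,0]-40)<14)&(H[:,1]<-2)&(H[:,1]>-60)&(g>110)
      ~~~~~~~~~~~~~~~~~~~~~~~~~~~~~~~~~~~~~~~~~~~~~~~~~~~~~~~~~~~~~~~~^^~~~~~~
ValueError: operands could not be broadcast together with shapes (255022,) (256000,)
```

```bash
python3 - <<'E'
s=open('h.py').read()
s=s.replace('P=world(c,d,np.ones(d.shape,bool))*1000\n            v','P=np.full((d.size,3),-9.);P[(d>0).ravel()]=world(c,d,np.ones(d.shape,bool))*1000\n            v')
open('h.py','w').write(s)
E
python3 -c "
from h import *
jaw()"
```

```text
jaw y,nbright [-25.64 113.67] sd [0.08 0.47]
```

The jaw shows the knob turned 44° in total so far, to about 76°. I'll carry on pushing.

```bash
python3 -m jog '{"offset":[[0,2.5,0],[0,5,0],[0,8,0],[0,11,0],[0,14,0],[0,17,0],[0,20,0],[-1,23,0],[-1,26,0],[-1,29,0],[-2,32,0],[-2,35,0]],"delta_rot":[[0,0,0],[0,0,0],[0,0,0],[0,0,0],[0,0,0],[0,0,0],[0,0,0],[0,0,0],[0,0,0],[0,0,0],[0,0,0],[0,0,0]]}'; python3 -c "
from h import *
knob();jaw(1)"
```

```text
t: 27.1
tcp_pos: [0.5207, 0.0311, 0.1074]
tool_rot: [-3.138, -0.003, 3.055]
ft_force: [-3.2, -4.0, 0.1]
opening: 0.0
finger_force: 2.6
hold rel [-56.9  -2.3] yawrel 0.0 F tool [ 2.8 -4.3 -0.1] torque [-0.82121157  0.68374018 -0.02716619] contact moment Nm(cw) 0.237
jaw y,nbright [-20.45 118.  ] sd [0. 0.]
```

```bash
python3 -m jog '{"offset":[[-1,3,0],[-1,6,0],[-1,9,0],[-2,12,0],[-2,15,0],[-2,18,0],[-2,21,0],[-2,24,0],[-2,27,0],[-2,30,0],[-2,32,0]],"delta_rot":[[0,0,0],[0,0,0],[0,0,0],[0,0,0],[0,0,0],[0,0,0],[0,0,0],[0,0,0],[0,0,0],[0,0,0],[0,0,0]]}'; python3 -c "
from h import *
knob();jaw(1)"
```

```text
t: 28.52
tcp_pos: [0.5272, 0.0633, 0.1079]
tool_rot: [-3.14, 0.0, 3.055]
ft_force: [-1.4, -4.5, -0.1]
opening: -0.0
finger_force: 1.9
hold rel [-53.3  30.4] yawrel 0.0 F tool [ 1.1 -4.7  0.1] torque [-0.90846091  0.32583256  0.02874059] contact moment Nm(cw) 0.28
jaw y,nbright [-16.92 105.  ] sd [0. 0.]
```

```bash
python3 -m jog '{"offset":[[0,-5,0],[0,-9,-15],[0,-20,-45],[0,-60,-50],[-3,-95,-50],[-6,-103,-40],[-6,-103,-30],[-6,-103,-20],[-6,-103,-10],[-6,-103,0],[-6,-103,0],[-6,-101,0]],"delta_rot":[[0,0,0],[0,0,0],[0,0,0],[0,0,0],[0,0,0],[0,0,0],[0,0,0],[0,0,0],[0,0,0],[0,0,0],[0,0,0],[0,0,0]]}'; python3 -c "
from h import *
knob();jaw(1)"
```

```text
t: 30.08
tcp_pos: [0.5251, -0.0373, 0.1081]
tool_rot: [-3.141, 0.001, 3.055]
ft_force: [-0.1, 0.4, -0.8]
opening: -0.0003
finger_force: 0.0
hold rel [-46.6 -70. ] yawrel 0.09999999999999432 F tool [0.1 0.3 0.8] torque [0.02219638 0.05520044 0.00819371] contact moment Nm(cw) -0.026
jaw y,nbright [-16.99 105.  ] sd [0. 0.]
```

```bash
python3 -m jog '{"offset":[[0,2.5,0],[0,5,0],[1,7.5,0],[3,10,0],[5.5,13,0],[7.5,16,0],[9,19,0],[10.5,22,0],[11.5,25,0],[12,28,0],[12,31,0],[12,34,0]],"delta_rot":[[0,0,0],[0,0,0],[0,0,0],[0,0,0],[0,0,0],[0,0,0],[0,0,0],[0,0,0],[0,0,0],[0,0,0],[0,0,0],[0,0,0]]}'; python3 -c "
from h import *
knob();jaw(1)"
```

```text
t: 31.62
tcp_pos: [0.5128, -0.0031, 0.1072]
tool_rot: [-3.139, -0.005, 3.055]
ft_force: [-4.8, -5.4, 1.5]
opening: -0.0001
finger_force: 3.0
hold rel [-61.8 -37.1] yawrel 0.0 F tool [ 4.3 -5.8 -1.5] torque [-1.06368278  0.98032823  0.06461674] contact moment Nm(cw) 0.196
jaw y,nbright [-14.02 104.  ] sd [0. 0.]
```

```bash
python3 -m jog '{"offset":[[0,3,0],[0,6,0],[-1,9,0],[-1,12,0],[-2,15,0],[-2,18,0],[-3,21,0]],"delta_rot":[[0,0,0],[0,0,0],[0,0,0],[0,0,0],[0,0,0],[0,0,0],[0,0,0]]}'; python3 -c "
from h import *
knob();jaw(1)"
```

```text
t: 32.55
tcp_pos: [0.5174, 0.0178, 0.1069]
tool_rot: [-3.139, -0.006, 3.055]
ft_force: [-5.1, -4.1, 0.8]
opening: -0.0
finger_force: 2.7
hold rel [-59.  -15.8] yawrel 0.09999999999999432 F tool [ 4.7 -4.6 -0.7] torque [-0.95686992  0.96590712  0.05536186] contact moment Nm(cw) 0.195
jaw y,nbright [-11.09 108.  ] sd [0. 0.]
```

```bash
python3 -m jog '{"offset":[[0,2.5,0],[0,5,0],[-1,7.5,0],[-1,10,0],[-1,12,0]],"delta_rot":[[0,0,0],[0,0,0],[0,0,0],[0,0,0],[0,0,0]]}'; python3 -c "
from h import *
knob();jaw(1)"
```

```text
t: 33.22
tcp_pos: [0.5198, 0.0298, 0.1069]
tool_rot: [-3.139, -0.005, 3.055]
ft_force: [-3.1, -4.4, -0.2]
opening: -0.0
finger_force: 2.6
hold rel [-57.7  -3.7] yawrel 0.09999999999999432 F tool [ 2.7 -4.6  0.3] torque [-0.82569764  0.65776627  0.02115019] contact moment Nm(cw) 0.258
jaw y,nbright [-9.81 98.  ] sd [0. 0.]
```

```bash
sed -i 's/(H\[:,1\]<-2)/(H[:,1]<6)/' h.py; python3 -m jog '{"offset":[[0,1.5,0],[0,3,0],[-1,4.5,0],[-1,6,0]],"delta_rot":[[0,0,0],[0,0,0],[0,0,0],[0,0,0]]}'; python3 -c "
from h import *
knob();jaw(2)"
```

```text
t: 33.78
tcp_pos: [0.5217, 0.0356, 0.1069]
tool_rot: [-3.14, -0.004, 3.055]
ft_force: [-2.4, -4.8, -0.7]
opening: 0.0
finger_force: 2.5
hold rel [-56.3   2.3] yawrel 0.09999999999999432 F tool [ 2.  -5.   0.7] torque [-0.92815746  0.48700657 -0.02101542] contact moment Nm(cw) 0.288
jaw y,nbright [ -8.33 103.  ] sd [0.07 2.  ]
```

```bash
python3 -m jog '{"offset":[[0,1.5,0],[0,3,0],[-0.5,4.5,0],[-0.5,4.5,0]],"delta_rot":[[0,0,0],[0,0,0],[0,0,0],[0,0,0]]}'; python3 -c "
from h import *
knob();jaw(1)"
```

```text
t: 34.38
tcp_pos: [0.5237, 0.04, 0.1071]
tool_rot: [-3.14, -0.002, 3.055]
ft_force: [-2.4, -4.7, -2.5]
opening: -0.0001
finger_force: 2.4
hold rel [-54.7   6.9] yawrel 0.09999999999999432 F tool [ 2.  -4.9  2.6] torque [-0.95577383  0.46732371  0.00346379] contact moment Nm(cw) 0.281
jaw y,nbright [ -7.35 106.  ] sd [0. 0.]
```

```bash
python3 -m jog '{"offset":[[0,1.5,0],[0,3,0],[0,4.5,0],[0,6,0]],"delta_rot":[[0,0,0],[0,0,0],[0,0,0],[0,0,0]]}'; python3 -c "
from h import *
knob();jaw(1)"
```

```text
t: 34.92
tcp_pos: [0.5254, 0.0456, 0.1078]
tool_rot: [-3.139, 0.001, 3.055]
ft_force: [-0.4, -6.2, -1.7]
opening: -0.0003
finger_force: 2.8
hold rel [-53.5  12.5] yawrel 0.0 F tool [-0.1 -6.2  1.7] torque [-1.30969611  0.2673694  -0.03794354] contact moment Nm(cw) 0.329
jaw y,nbright [ -6.86 102.  ] sd [0. 0.]
```

```bash
python3 -m jog '{"offset":[[0,1.5,0],[0,3,0],[0,4,0],[0,4,0]],"delta_rot":[[0,0,0],[0,0,0],[0,0,0],[0,0,0]]}'; python3 -c "
from h import *
knob();jaw(1)"
```

```text
t: 35.48
tcp_pos: [0.5259, 0.0494, 0.108]
tool_rot: [-3.139, 0.001, 3.055]
ft_force: [-1.2, -7.1, -2.1]
opening: 0.0001
finger_force: 2.9
hold rel [-53.4  16.4] yawrel 0.0 F tool [ 0.6 -7.2  2.1] torque [-1.34407554  0.24223248 -0.08534334] contact moment Nm(cw) 0.393
jaw y,nbright [ -6.69 101.  ] sd [0. 0.]
```

```bash
python3 -m jog '{"offset":[[0,1,0],[0,2,0],[0,3,0],[0,3,0]],"delta_rot":[[0,0,0],[0,0,0],[0,0,0],[0,0,0]]}'; python3 -c "
from h import *
knob();jaw(1);knob();jaw(1);knob()"
```

```text
t: 36.02
tcp_pos: [0.526, 0.0522, 0.1081]
tool_rot: [-3.139, 0.001, 3.055]
ft_force: [-2.1, -8.0, -1.1]
opening: -0.0002
finger_force: 3.0
hold rel [-53.5  19.2] yawrel 0.0 F tool [ 1.4 -8.1  1.1] torque [-1.41100105  0.31288877 -0.02795941] contact moment Nm(cw) 0.462
jaw y,nbright [-6.5 98. ] sd [0. 0.]
hold rel [-53.5  19.2] yawrel 0.0 F tool [ 0.7 -6.9  0.6] torque [-1.46282834  0.33509554 -0.06849508] contact moment Nm(cw) 0.384
jaw y,nbright [-6.23 96.  ] sd [0. 0.]
hold rel [-53.5  19.2] yawrel 0.0 F tool [ 1.2 -7.2  0.9] torque [-1.4520559   0.32695849  0.01052719] contact moment Nm(cw) 0.408
```

```bash
python3 -m jog '{"offset":[[0,1,0],[0,2,0],[0,3,0],[0,3,0]],"delta_rot":[[0,0,0],[0,0,0],[0,0,0],[0,0,0]]}'; python3 -c "
from h import *
import time
for i in range(5): knob();grab_frame('scene')"
```

```text
t: 36.62
tcp_pos: [0.5261, 0.0551, 0.108]
tool_rot: [-3.138, 0.001, 3.055]
ft_force: [-1.7, -7.0, -0.9]
opening: -0.0003
finger_force: 3.2
hold rel [-53.6  22.1] yawrel 0.0 F tool [ 1.1 -7.1  0.9] torque [-1.5413373   0.38474813 -0.03174305] contact moment Nm(cw) 0.404
hold rel [-53.6  22.1] yawrel 0.0 F tool [ 0.  -8.2  0.3] torque [-1.56159436  0.34719158 -0.0084707 ] contact moment Nm(cw) 0.44
hold rel [-53.6  22.1] yawrel 0.0 F tool [ 1.2 -7.1  0.5] torque [-1.52576761  0.30538662 -0.03140895] contact moment Nm(cw) 0.409
hold rel [-53.6  22.1] yawrel 0.0 F tool [ 1.9 -6.9 -0.2] torque [-1.5236966   0.40127011 -0.07679384] contact moment Nm(cw) 0.412
hold rel [-53.6  22.1] yawrel 0.0 F tool [ 1.2 -7.7  0. ] torque [-1.48500042  0.3890725  -0.05717235] contact moment Nm(cw) 0.438
```

```bash
python3 -m jog '{"offset":[[0,1,0],[0,2,0],[0,3,0],[0,3,0]],"delta_rot":[[0,0,0],[0,0,0],[0,0,0],[0,0,0]]}'; python3 -c "
from h import *
for i in range(5): knob();grab_frame('scene')"
```

```text
t: 37.38
tcp_pos: [0.5262, 0.058, 0.1079]
tool_rot: [-3.138, 0.0, 3.055]
ft_force: [-2.2, -8.6, 0.1]
opening: 0.0001
finger_force: 3.3
hold rel [-53.8  25. ] yawrel 0.0 F tool [ 1.5 -8.7 -0.1] torque [-1.56424402e+00  4.31927035e-01  1.49550950e-03] contact moment Nm(cw) 0.506
hold rel [-53.8  25. ] yawrel 0.0 F tool [ 1.3 -7.2  0. ] torque [-1.52926552  0.44497808 -0.05010552] contact moment Nm(cw) 0.42
hold rel [-53.9  25. ] yawrel 0.0 F tool [ 2.2 -8.5  0.9] torque [-1.51118947  0.42139753 -0.0212272 ] contact moment Nm(cw) 0.512
hold rel [-53.8  25. ] yawrel 0.0 F tool [ 1.5 -8.   0.2] torque [-1.55472614  0.42188761 -0.01507004] contact moment Nm(cw) 0.469
hold rel [-53.9  25. ] yawrel 0.0 F tool [ 1.7 -7.1  0.5] torque [-1.49043807  0.42949815 -0.05025005] contact moment Nm(cw) 0.422
```

The mean of the readings is about 0.46 N m, which is on target. I'll retract and check.

```bash
python3 -m jog '{"offset":[[2,-4,0],[4,-8,0],[4,-10,-15],[4,-12,-50],[20,-20,-100],[60,-40,-110],[100,-60,-110],[100,-60,-110],[100,-60,-110]],"delta_rot":[[0,0,0],[0,0,0],[0,0,0],[0,0,0],[0,0,0],[0,0,0],[0,0,0],[0,0,0],[0,0,0]]}'; python3 - <<'E'
from h import *
knobangle(); jaw(1)
im,d=grab_frame("top"); P=world("top",d,np.ones(d.shape,bool))*1000
h=np.array([wh(p) for p in P]); s=(P[:,2]>168)&(P[:,2]<190)&(abs(h[:,0]-40)<45)&(abs(h[:,1])<45)
print(s.sum(),cv2.minAreaRect(h[s].astype(np.float32)))
for n,x,y in [("spool",.45,-.299),("flux",.644,.255),("driver",.691,-.293)]:
    im,d=grab_frame("scene"); m=masks_of(n,"scene")[0]; print(n,np.round(np.median(world("scene",d,m['mask']),0),3))
cv2.imwrite("pics/end.png",cv2.resize(im[150:310,190:460],None,fx=2.9,fy=2.9,interpolation=cv2.INTER_CUBIC))
E
```

```text
t: 38.75
tcp_pos: [0.4229, 0.0084, 0.2192]
tool_rot: [3.141, 0.004, 3.055]
ft_force: [1.1, 0.3, 0.2]
opening: 0.0004
finger_force: 0.0
knob deg mod 90 44.7 cost 0.31 92
jaw y,nbright [-5.84 99.  ] sd [0. 0.]
165 ((40.56093215942383, 24.634967803955078), (54.039066314697266, 34.13777160644531), 0.6705226302146912)
spool [ 0.45  -0.299  0.037]
flux [0.644 0.256 0.042]
driver [ 0.685 -0.291  0.022]
```

View pics/end.png

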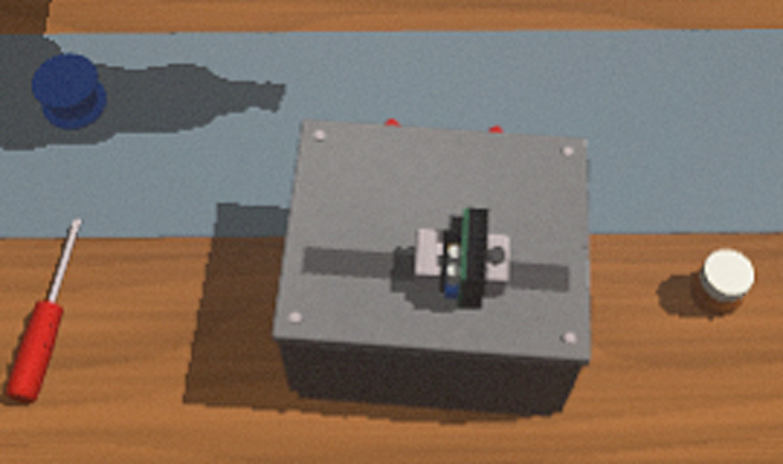

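The module is upright between the jaw (430,250) and backstop (497,258), with both in contact. The spool, jar and driver haven't moved, and the gripper is clear. I'm handing it in.

```bash
python3 -c "
from h import *
print(job_done())"
```

```text
the job is handed in; nothing more can be done
None
```

I handed the job in at about 39 s: the module stands upright, clamped at about 0.45 N m at the knob (roughly 20–25 N on the pad, estimated from wrist force and knob angle); the gripper is clear, the bystanders have not moved, and the hand-in gave no verdict. One mishap: a gripper knuckle pressed the plate's front edge at about 25 N total wrist force before I changed the push direction, and part of that may have been on the knob (20 N limit).

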